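# Complete the row of equal riser blocks in the support track

## Task

The track with two dark rails needs a row of three riser blocks of equal height, one squarely on each of its three black marks: one block stands right, one has slid off its end mark and the middle is missing. Slide the strayed block back onto its mark, pick from the rack the one block of the same height (level with the rails), taking it by its ends, set it down on the bench and let go, then take it again by its long sides and lower it gently onto the middle mark, since the rails leave no room at its ends. Leave the other two blocks in the rack and do not disturb the tools lying about.

Things in the scene. Friction and masses are not known exactly. Their poses are not given: they have to be found in the camera images.
- track: fixed support track: light grey base plate 106 mm (x) by 290 mm (y), 8 mm thick, its upper face is the floor of the channel; two dark steel rails along y, each 10 mm thick, rising 36 mm above the channel floor, 66 mm apart inside, ends open. Three black marks on the floor, 80 mm apart. Origin at the centre of the underside, on the bench; x across the rails, y along them
- mark_left (a point): centre of the +y black mark (62 x 32 mm) on the channel floor, 8 mm above the bench; a block stands here squarely with its length across the channel
- mark_mid (a point): centre of the middle black mark on the channel floor; empty at the start
- mark_right (a point): centre of the -y black mark on the channel floor
- riser_left: plain machined aluminium block, 60 mm long (its x) by 30 mm wide (its y), 36 mm high, with two small dark tapped holes in the top; loose; origin at the centre of its underside, z up. Already in the track on the left (+y) mark, its top level with the rails
- riser_right: plain machined aluminium block, 60 mm long (its x) by 30 mm wide (its y), 36 mm high, with two small dark tapped holes in the top; loose; origin at the centre of its underside, z up. In the track, length across the channel, but 18 to 32 mm off the right (-y) mark toward the middle
- rack: fixed black plastic rack with three slots side by side along its y, 40 mm apart; base 50 mm (x) by 125 mm (y), floor 8 mm thick; the walls between the slots are 5 mm thick, 44 mm long in x and rise 32 mm above the floor; slots are 35 mm wide and open at both x ends, where the blocks stick out 5 mm beyond the base. Origin at the centre of the underside, on the bench
- block_a: plain machined aluminium block, 60 mm long (its x) by 30 mm wide (its y), 28 mm high, with two small dark tapped holes in the top; loose; origin at the centre of its underside, z up. In one of the rack's slots (which one varies), length along the slot
- block_b: plain machined aluminium block, 60 mm long (its x) by 30 mm wide (its y), 36 mm high, with two small dark tapped holes in the top; loose; origin at the centre of its underside, z up. In one of the rack's slots (which one varies), length along the slot
- block_c: plain machined aluminium block, 60 mm long (its x) by 30 mm wide (its y), 44 mm high, with two small dark tapped holes in the top; loose; origin at the centre of its underside, z up. In one of the rack's slots (which one varies), length along the slot
- torque_driver: loose bystander: torque screwdriver with black handle, 31 x 190 x 30 mm, length along its y; origin under its centre
- battery_pack: loose bystander: black battery pack 45 x 69 x 17 mm; origin under its centre
- side_cutters: loose bystander: side cutters with dark handles, 46 x 134 x 14 mm, length along its y; origin under its centre
Things that resemble listed ones, but are neither listed nor needed, are in the scene too. Leave any pink or red look-alike of the block_b alone.

How it is judged:
By the outcome, as a careful person would: the job done as asked, in the order asked, and still so for the second after the job is handed in, with the robot touching nothing.
It also fails if it takes over 64 s, if anything falls off the work surface, if the arm or the gripper's body presses on something with over 40 N, if the wrist force passes 120 N, or if a joint passes its speed limit or range.

## Robot

A 6-joint arm with a two-finger parallel gripper is mounted at the origin on a cart in front of the work surface, level with it; the furniture and walls round the work are solid. World frame = base frame: x ahead of the robot, y to its left, z up, the work surface at z = 0. Lengths are in m, angles in rad, forces in N, time in s.
With the tool pointing down it reaches from about 0.25 to 0.775 m from the base axis. Payload 4 kg.
Tool frame: the origin (TCP) lies midway between the tips of the shut fingers; the grasp point (between the pads) lies 19 mm behind it; z points along the fingers, y is the line along which they close (so a half turn about z gives the same grasp; the last joint's range is limited). The gripper opens to 94 mm and grips with 3 to 60 N. Pads are 16 mm wide; open, the fingers measure 119 mm over their backs; the gripper's body (75 mm by 177 mm) begins 78 mm behind the grasp point.
Start: joints at [1.005, 0.087, 1.371, -0, 1.684, -0.103], TCP at [0.246, 0.492, 0.206] pointing down, gripper open.
Joint ranges: [-3.1, 3.1], [-0.76, 2.03], [0.27, 2.55], [-1.08, 4.22], [0.17, 2.65], [-2.57, 2.57]. Speed limits (rad/s): [2.79, 2.79, 3.14, 3.14, 3.14, 3.14].

## Interface

Orientations are given as [roll, pitch, yaw] about the fixed x, y, z axes, in that order (R = Rz(yaw) Ry(pitch) Rx(roll)).
In Python, from bench import robot gives the robot as it stands. The module is installed in compiled form; this text tells all that it offers.
- The arm moves only by the tool arm_command, never from a script. Its argument "targets" is a list of rows, each a list of 4 numbers: the shift along the world's x, y, z as a fraction of full scale, then the turn about the world's z as a fraction of full scale. A call has 1 to 8 rows; each row is the pose to reach, as a shift and turn from the pose commanded when the call began; what a row does not reach only later rows make up. Full scale, the value 1, is 0.5 m for a shift and 120 degrees for a turn. A row lasts 1/12 s, in which the tool goes at most 41.7 mm and 7.16 degrees, less where a joint would pass 70% of its speed; a pose out of reach is approached as far as the arm can. A call with a number of a shift or a turn outside -1 to 1 is refused whole. A call with a gripper value outside its range is refused whole. "claw" is the closure, from 0 (fully open) to 1 (shut), set as the call begins (left out, the last holds). The fingers move at their own pace and stop on an object; the grip force is fixed at half the most. Time passes only in rows, so rows that repeat a pose let the fingers close. It gives the time, the measured TCP pose, the force, the opening and the grip force at its end, in the units of the state.
- robot.get_obs(): the state, without advancing time (a new reading comes with each control period).
- robot.snapshot(name): name is "scene" or "top" or "wrist"; returns the picture (420x560x3 uint8, red, green, blue); there is no depth.
- robot.camera_info(name): a dict with "vfov" (degrees; the focal length in pixels is half the picture's height over the tangent of half this angle, whatever the lens; pixels are square), "cx", "cy" (the principal point, pixels), "k1" (the pictures are not rectified: a ray, as slopes to the right and down, at radius r is drawn at 1 + k1 r^2 times it, then the intrinsics apply), "extrinsics" (4x4, takes a point from camera to world coordinates); the wrist camera has in their place "T_tool_cam" (4x4, takes a point from camera to tool coordinates, whose origin is the TCP and whose axes are the flange's). Camera axes: x right, y up, looking along -z (the intrinsics and any distortion apply to the point x, -y, -z); pixel columns grow to the right and rows downward; lengths in m; the calibration is good to about 2 mm. A picture is of the moment at which its call begins: read the wrist's pose just before it. camera_info takes no time and is no camera call.
- robot.close_job(): hands the job in; it is judged then, once.
The state is a dict: "time": time; "joint_positions": joint angles; "qvel": joint speeds; "joint_torque": joint torques, N m; "tool_pos": TCP position; "ee_rot": TCP orientation; "wrist_force": force on the tool from outside, world axes, zero at the start; "wrist_torque": the same for the moment, N m; "width": finger opening in m; "finger_force": force on a finger pad.
Only numpy, scipy, OpenCV 4.12 (cv2) and the standard library are available. Lean on these libraries where they do the work, as an engineer would, in place of code of your own. Each camera call takes 0.05 s, during which the arm holds its last target. There are 200 camera calls.

## Working session

There is one attempt and no reset: what is moved stays moved. The work goes in short steps, Python scripts to look and compute and a tool call to move; the robot and the scene stay as the last step left them, time stands still between calls to the robot, and variables do not carry over. Pictures are saved under pics/ and viewed, at most 10 in all, crops included, and the job is handed in when it is done.

Besides the shell and the picture viewer there is one more tool, called after "Emit:" as a command line: name --pt "numbers of a row" for each row, then --argument value for the rest. arm_command: Moves the arm, as the interface text tells. Shift numbers are shares of 0.5 m and turn numbers shares of 120 degrees, none past 1 either way. Its arguments: {"type":"object","properties":{"targets":{"type":"array"},"claw":{"type":"number"}},"required":["targets"]}

```bash
mkdir -p pics; cat > h.py <<'E'
import numpy as np, cv2
from bench import robot
from scipy.spatial.transform import Rotation as R
def cam(name):
    i=robot.camera_info(name); f=210/np.tan(np.radians(i['vfov'])/2)
    K=np.array([[f,0,i['cx']],[0,f,i['cy']],[0,0,1.]])
    if name=='wrist':
        o=robot.get_obs(); T=np.eye(4); T[:3,:3]=R.from_euler('xyz',o['ee_rot']).as_matrix(); T[:3,3]=o['tool_pos']
        E=T@np.array(i['T_tool_cam'])
    else: E=np.array(i['extrinsics'])
    return K,i['k1'],E
def ray(c,uv):
    K,k1,E=c
    n=cv2.undistortPoints(np.array(uv,float).reshape(-1,1,2),K,np.array([k1,0,0,0.])).reshape(-1,2)
    d=np.c_[n[:,0],-n[:,1],-np.ones(len(n))]@E[:3,:3].T
    return E[:3,3],d
def plane(c,uv,z):
    o,d=ray(c,uv); return o+d*((z-o[2])/d[:,2])[:,None]
def proj(c,P):
    K,k1,E=c; p=(np.atleast_2d(P)-E[:3,3])@E[:3,:3]
    q=np.c_[p[:,0],-p[:,1]]/-p[:,2:3]; q=q*(1+k1*(q**2).sum(1))[:,None]
    return q*K[0,0]+K[:2,2]
E
python3 - <<'E'
from h import *
for n in('scene','top'):
    im=robot.snapshot(n); cv2.imwrite(f'pics/{n}0.png',im[:,:,::-1])
    c=cam(n); print(n,c[0][0,0],c[1],c[2].round(3).tolist())
print(robot.get_obs())
E
```

```text
scene 451.8474005106826 -0.05402457236256055 [[0.851, 0.234, -0.47, -0.053], [-0.525, 0.368, -0.767, -0.857], [-0.007, 0.9, 0.437, 0.543], [0.0, 0.0, 0.0, 1.0]]
top 390.85744922752014 -0.05779125294016428 [[-0.012, 0.992, -0.122, 0.388], [-1.0, -0.012, -0.0, 0.064], [-0.002, 0.122, 0.993, 0.982], [0.0, 0.0, 0.0, 1.0]]
{'time': 0.1, 'joint_positions': array([ 1.00490004e+00,  8.78834633e-02,  1.37204578e+00, -1.00284194e-05,
        1.68358929e+00, -1.03018973e-01]), 'qvel': array([-0.00027106, -0.00147584, -0.00549271, -0.00014119, -0.00142417,
        0.00030962]), 'joint_torque': array([ 2.20519883e-03, -3.41250372e+01, -3.03302193e+01,  7.19852024e-02,
        3.04593996e-02, -9.92162973e-05]), 'tool_pos': array([0.24530188, 0.49174068, 0.204449  ]), 'ee_rot': array([-3.13967595e+00, -1.88138168e-04,  2.67871404e+00]), 'wrist_force': array([ 1.75919419,  0.17928933, -1.4280061 ]), 'wrist_torque': array([ 0.0623515 , -0.01257565,  0.02729026]), 'finger_force': 0.0, 'width': 0.09382925294902335}
```

View pics/top0.png

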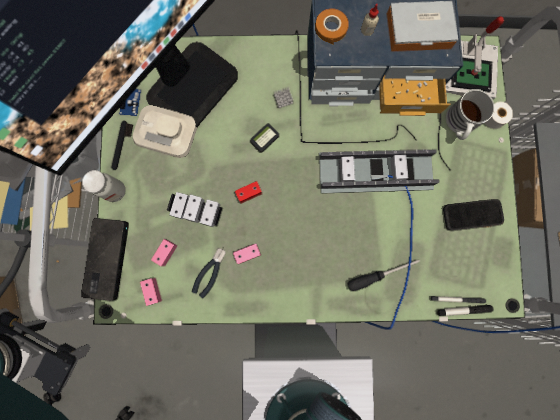

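View pics/scene0.png

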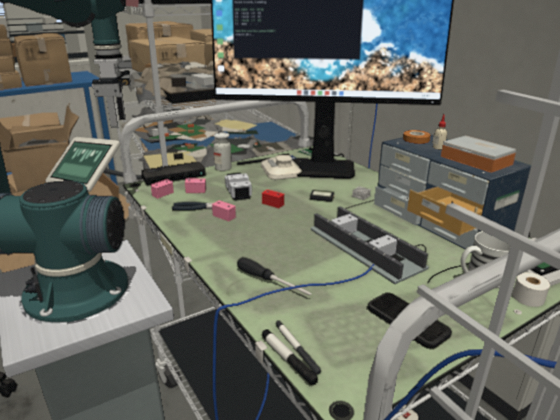

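The top view shows the track at about (378,170), with blocks at (348,168) and (402,167) and the middle mark at (378,170). The rack is at (195,209) with three aluminium blocks. The pink and red look-alikes are at (163,252), (150,291), (247,253) and (248,191). Next I enlarge the track and rack.

```bash
python3 - <<'E'
from h import *
t=cv2.imread('pics/top0.png'); s=cv2.imread('pics/scene0.png')
r=lambda im,x,y,w,h,k: cv2.resize(im[y:y+h,x:x+w],None,fx=k,fy=k,interpolation=cv2.INTER_CUBIC)
a=r(t,310,140,133,60,6); b=r(t,160,183,66,50,6)
d=r(s,215,165,40,40,6)
out=np.zeros((600,800,3),np.uint8); out[:300-0,:396]=b[:300]; out[:240,400:640]=d; out[240:600,0:798]=a
out[:240,:396]=b[30:270]
cv2.imwrite('pics/c1.png',out)
c=cam('top')
print(plane(c,[[168,205],[220,212],[180,205],[209,213]],0.04).round(3)); print(plane(c,[[348,168],[402,167],[380,168],[320,160],[436,180]],0.04).round(3))
E
```

```text
[[0.528 0.336 0.04 ]
 [0.509 0.208 0.04 ]
 [0.527 0.306 0.04 ]
 [0.507 0.235 0.04 ]]
[[ 0.615 -0.107  0.04 ]
 [ 0.616 -0.242  0.04 ]
 [ 0.614 -0.187  0.04 ]
 [ 0.636 -0.039  0.04 ]
 [ 0.582 -0.326  0.04 ]]
```

View pics/c1.png

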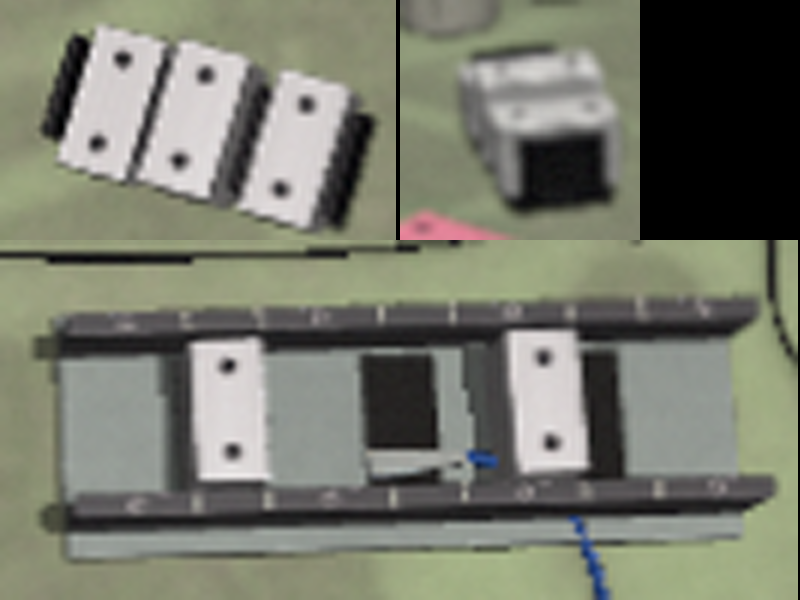

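A thin pale strip with a blue end shows near the middle mark at about (385,177). I'll check it from the wrist camera. First I go over the rack with the tool turned to its axis.

```bash
python3 - <<'E'
from h import *
i=robot.camera_info('wrist'); print(i['vfov'],i['k1'],np.array(i['T_tool_cam']).round(3).tolist())
E
```

```text
70.92822640453548 -0.05477943498377616 [[-0.0, 0.962, 0.275, 0.079], [1.0, 0.0, 0.0, -0.0], [0.0, 0.275, -0.962, -0.18], [0.0, 0.0, 0.0, 1.0]]
```

Emit:
arm_command --pt "0.1 -0.08 0.0 -0.06" --pt "0.2 -0.15 0.0 -0.12" --pt "0.3 -0.22 0.0 -0.18" --pt "0.4 -0.3 0.0 -0.24" --pt "0.5 -0.37 0.0 -0.3" --pt "0.54 -0.44 0.0 -0.36" --pt "0.54 -0.44 0.0 -0.42" --pt "0.54 -0.44 0.0 -0.47" --claw 0

```text
time: 0.77
tool_pos: [0.5052, 0.281, 0.2049]
ee_rot: [-3.141, 0.0, 1.688]
wrist_force: [0.6, 0.7, 0.0]
width: 0.0942
finger_force: 0.0
```

Emit:
arm_command --pt "0.02 -0.02 0.0 -0.06" --pt "0.02 -0.02 0.0 -0.12" --pt "0.02 -0.02 0.0 -0.18" --pt "0.02 -0.02 0.0 -0.195" --pt "0.02 -0.02 0.0 -0.195"

```text
time: 1.18
tool_pos: [0.5141, 0.2723, 0.2047]
ee_rot: [-3.141, 0.001, 1.285]
wrist_force: [-0.2, -0.4, 0.1]
width: 0.0938
finger_force: 0.0
```

```bash
python3 - <<'E'
from h import *
c=cam('wrist'); im=robot.snapshot('wrist'); cv2.imwrite('pics/w1.png',im[:,:,::-1]); np.savez('w1.npz',E=c[2])
o=robot.get_obs(); print(o['time'],o['tool_pos'],o['ee_rot'],o['joint_positions'])
E
```

```text
1.2333 [0.51404525 0.2724664  0.20479961] [-3.14063812e+00  8.25995570e-04  1.28676749e+00] [ 3.89982718e-01  1.59338650e-01  1.29211535e+00 -4.99846892e-05
  1.69139997e+00  6.74005971e-01]
```

View pics/w1.png

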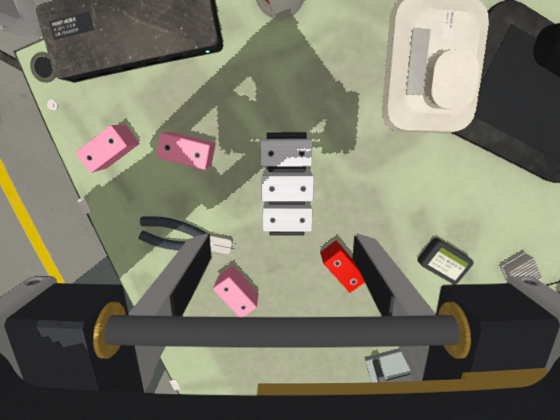

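The wrist view shows the three rack blocks, with hole pairs at (272/302,153), (272/302,188) and (272/301,220). Pink look-alikes are at (107,148), (186,150) and (235,290), and a red one at (343,265). I triangulate the hole heights from the two views.

```bash
cat >> h.py <<'E'
def dot(g,p,w):
    x,y=map(int,np.round(p)); a=g[y-w:y+w+1,x-w:x+w+1].astype(float)
    a=np.clip(np.percentile(a,60)-20-a,0,None); Y,X=np.mgrid[-w:w+1,-w:w+1]
    return [x+(X*a).sum()/a.sum(), y+(Y*a).sum()/a.sum()]
def tri(c1,u1,c2,u2):
    o1,d1=ray(c1,u1); o2,d2=ray(c2,u2); P=[];res=[]
    for a,b in zip(d1,d2):
        s=np.linalg.lstsq(np.c_[a,-b],o2-o1,rcond=None)[0]; p,q=o1+a*s[0],o2+b*s[1]; P.append((p+q)/2); res.append(np.linalg.norm(p-q))
    return np.array(P),np.array(res)
E
python3 - <<'E'
from h import *
t=cv2.imread('pics/top0.png',0); w=cv2.imread('pics/w1.png',0)
ct=cam('top'); cw=cam('wrist'); cw=(cw[0],cw[1],np.load('w1.npz')['E'])
ut=[(180.3,198),(176.2,212.2),(194.3,200.5),(190,214.7),(211,205.3),(206.8,219.5)]
uw=[(302,154),(272,153),(302,188),(272,188),(301,220),(272,220)]
ut=[dot(t,p,2) for p in ut]; uw=[dot(w,p,3) for p in uw]
print(np.round(ut,1).tolist(),np.round(uw,1).tolist())
P,r=tri(ct,ut,cw,uw); print(P.round(4),r.round(4))
E
```

```text
[[180.0, 197.4], [175.8, 211.4], [193.8, 200.0], [189.4, 214.3], [210.6, 205.0], [206.3, 219.1]] [[301.3, 153.3], [270.6, 153.1], [302.8, 188.4], [271.5, 188.5], [301.9, 220.0], [272.2, 219.8]]
[[0.5479 0.3068 0.0378]
 [0.5136 0.3169 0.0351]
 [0.5385 0.2692 0.0526]
 [0.5039 0.2793 0.052 ]
 [0.5271 0.2297 0.0447]
 [0.4926 0.2399 0.0442]] [0.0028 0.0027 0.0026 0.0026 0.0026 0.0024]
```

Hole heights come out at about 36, 52 and 44 mm. So the block on the -y side, wrist (287,220) and top (208,212), is the 36 mm one, level with the rails. The others in the rack are 28 mm (287,153) and 44 mm (287,188), and the pink and red ones are decoys. I move above it and confirm.

Emit:
arm_command --pt "-0.004 -0.04 -0.08 0" --pt "-0.008 -0.075 -0.15 0" --pt "-0.008 -0.075 -0.15 0" --pt "-0.008 -0.075 -0.15 0"

```text
time: 1.57
tool_pos: [0.5072, 0.2341, 0.1266]
ee_rot: [-3.134, 0.005, 1.286]
wrist_force: [-0.2, 0.3, 0.8]
width: 0.0939
finger_force: 0.0
```

```bash
python3 - <<'E'
from h import *
c=cam('wrist'); im=robot.snapshot('wrist')[:,:,::-1]; cv2.imwrite('pics/w2.png',im); np.savez('w2.npz',E=c[2])
o=robot.get_obs(); print(o['tool_pos'],o['ee_rot'])
u=proj(c,[[0.5099,0.2348,0.044]])[0]; print(u)
x,y=int(u[0]),int(u[1]); x0,y0=max(x-130,0),max(y-100,0)
cv2.imwrite('pics/w2c.png',cv2.resize(im[y0:y0+200,x0:x0+260],None,fx=3,fy=3)); print(x0,y0)
E
```

```text
[0.51029671 0.23568597 0.13085177] [-3.14117115e+00 -4.98084304e-04  1.28632188e+00]
[283.4188096  207.34867499]
153 107
```

View pics/w2c.png

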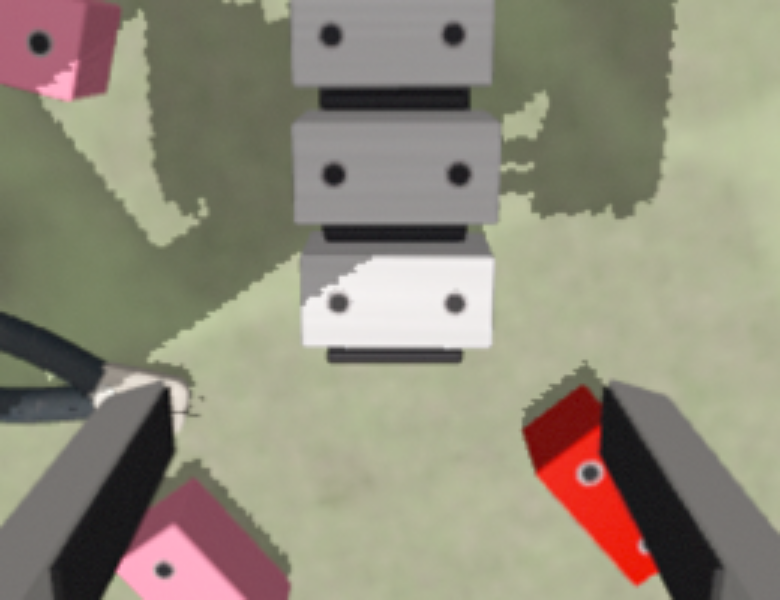

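The crop confirms it: the target is the lit block with holes at full-image (266,208) and (304.7,208). The cutters' tip at (215,237) and the red block at (327,250) lie nearby, so I check finger clearance.

```bash
python3 - <<'E'
from h import *
c=cam('wrist'); c=(c[0],c[1],np.load('w2.npz')['E']); g=cv2.imread('pics/w2.png',0)
u=[dot(g,(266,208),4),dot(g,(304.7,208),4)]; P=plane(c,u,.044); print(np.round(u,1),P.round(4)); m=P.mean(0); v=P[1]-P[0]
a=np.arctan2(v[1],v[0]); print('mid',m,'ang',np.degrees(a),'len',np.linalg.norm(v))
for q,z in(((215.7,235),.008),((215.7,243),.008),((327,250),.03),((348,229),.0),((348,235),.036)):
    d=plane(c,[q],z)[0]-m; print(np.round([d[0]*np.cos(a)+d[1]*np.sin(a),-d[0]*np.sin(a)+d[1]*np.cos(a)],4))
E
```

```text
[[265.4 207.6]
 [304.2 207.7]] [[0.4938 0.2393 0.044 ]
 [0.5283 0.229  0.044 ]]
mid [0.51105032 0.23415797 0.044     ] ang -16.471375435573528 len 0.03605767155188288
[-0.0751 -0.0424]
[-0.0757 -0.0519]
[ 0.0434 -0.0493]
[ 0.0704 -0.0378]
[ 0.0624 -0.0303]
```

Emit:
arm_command --pt "0.002 -0.003 -0.06 0" --pt "0.002 -0.003 -0.12 0" --pt "0.002 -0.003 -0.18 0" --pt "0.002 -0.003 -0.21 0" --pt "0.002 -0.003 -0.232 0" --pt "0.002 -0.003 -0.232 0" --pt "0.002 -0.003 -0.232 0"

```text
time: 2.2
tool_pos: [0.5137, 0.2352, 0.0172]
ee_rot: [3.138, -0.003, 1.287]
wrist_force: [0.2, 0.9, 0.3]
width: 0.0943
finger_force: 0.0
```

Emit:
arm_command --pt "0 0 0 0" --pt "0 0 0 0" --pt "0 0 0 0" --pt "0 0 0 0" --pt "0 0 0 0" --pt "0 0 0 0" --claw 1

```text
time: 2.7
tool_pos: [0.5109, 0.2339, 0.0149]
ee_rot: [-3.141, -0.0, 1.286]
wrist_force: [-2.7, -0.3, 0.5]
width: 0.0597
finger_force: 30.0
```

The grip is good (59.7 mm), but the task puts the slide first. The block has not moved, so I let go, rise and do the slide before the pick.

Emit:
arm_command --pt "0 0 0 0" --pt "0 0 0 0" --pt "0 0 0 0" --pt "0 0 0 0" --pt "0 0 0 0" --pt "0 0 0 0" --claw 0

```text
time: 3.2
tool_pos: [0.5112, 0.2337, 0.0144]
ee_rot: [-3.142, 0.0, 1.286]
wrist_force: [0.5, -0.3, -0.3]
width: 0.0935
finger_force: 0.0
```

Emit:
arm_command --pt "0 0 0.08 0" --pt "0 0 0.16 0" --pt "0 0 0.24 0" --pt "0 0 0.32 0" --pt "0.02 -0.08 0.4 0" --pt "0.04 -0.16 0.4 -0.06" --pt "0.06 -0.24 0.4 -0.12" --pt "0.08 -0.32 0.4 -0.18"

```text
time: 3.87
tool_pos: [0.5495, 0.0832, 0.2166]
ee_rot: [3.138, -0.003, 0.907]
wrist_force: [1.4, 0.4, -0.5]
width: 0.0938
finger_force: 0.0
```

Emit:
arm_command --pt "0.02 -0.08 0 -0.06" --pt "0.04 -0.16 0 -0.12" --pt "0.06 -0.24 0 -0.18" --pt "0.08 -0.32 0 -0.24" --pt "0.1 -0.4 0 -0.3" --pt "0.11 -0.47 0 -0.36" --pt "0.11 -0.5 0 -0.42" --pt "0.11 -0.5 0 -0.44"

```text
time: 4.53
tool_pos: [0.6032, -0.1702, 0.2133]
ee_rot: [3.14, 0.001, -0.021]
wrist_force: [-0.9, 0.7, -1.0]
width: 0.0946
finger_force: 0.0
```

```bash
python3 - <<'E'
from h import *
c=cam('wrist'); im=robot.snapshot('wrist')[:,:,::-1]; cv2.imwrite('pics/w3.png',im); np.savez('w3.npz',E=c[2])
o=robot.get_obs(); print(o['tool_pos'],o['ee_rot'],o['joint_positions'])
E
```

```text
[ 0.60329066 -0.16826625  0.21354305] [-3.14158712e+00  1.17426554e-03 -1.84080617e-02] [-3.62274838e-01  2.58568822e-01  1.15754645e+00 -3.95456904e-04
  1.72658475e+00  1.22686841e+00]
```

View pics/w3.png

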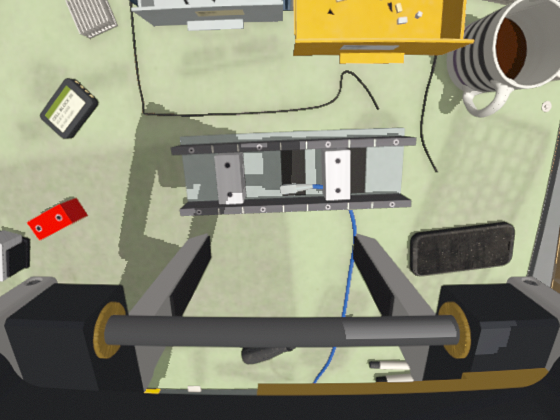

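The track runs between (172,148) and (415,140). riser_left is at (229,178), the mid mark at (292,167) and riser_right at (338,174). A pale stick with a blue end lies at (280-325,188), partly on the mid mark, so I enlarge that area.

```bash
python3 - <<'E'
import cv2
im=cv2.imread('pics/w3.png'); cv2.imwrite('pics/w3c.png',cv2.resize(im[125:225,245:378],None,fx=6,fy=6,interpolation=cv2.INTER_CUBIC))
E
```

```text
(no output)
```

View pics/w3c.png

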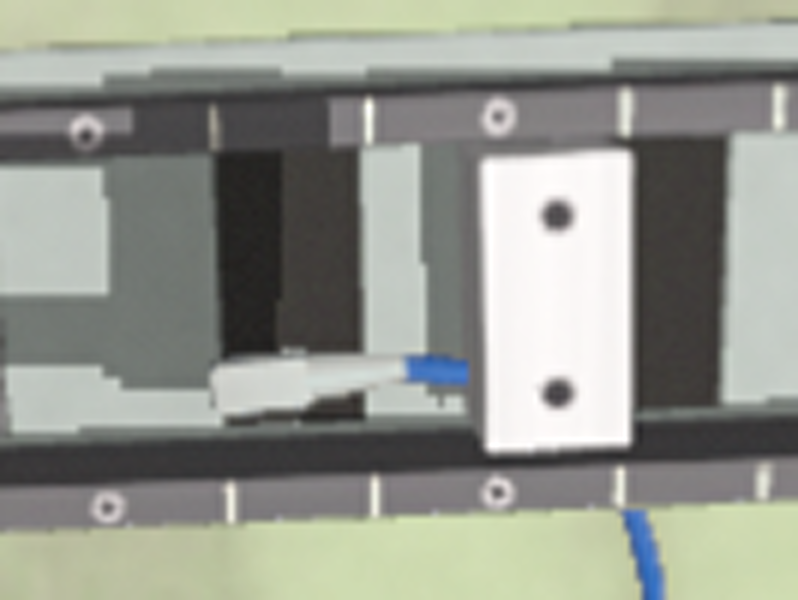

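```bash
python3 - <<'E'
from h import *
c=cam('wrist'); c=(c[0],c[1],np.load('w3.npz')['E']); g=cv2.imread('pics/w3.png',0)
f=lambda q:np.array(q)/6+np.array([245,125])-0.4
e=plane(c,f([[216,160],[225,415],[360,160],[363,415],[727,150],[720,405]]),.008)
mid=(e[0]+e[1]+e[2]+e[3])/4; print('edges',e[:,:2].round(4).tolist()); print('mid',mid.round(4))
h=plane(c,[dot(g,p,3) for p in((228,165),(229,195))]+[dot(g,p,4) for p in (f([558,216]),f([558,393]))],.044)
print('left',(h[0]+h[1])/2,'right',(h[2]+h[3])/2); 
for a,b in((0,1),(2,3)):
    d=h[a]-h[b]; print('len',np.linalg.norm(d),'ang',np.degrees(np.arctan2(d[1],d[0])))
top=plane(c,[[172,148],[415,137],[181,213],[411,205]],.044); print(top.round(4))
for a,b in((0,1),(2,3)):
    d=top[b]-top[a]; print(np.linalg.norm(d),np.degrees(np.arctan2(d[0],-d[1])))
# rail top edges by scanning: bottom-outer edge of near rail & top-outer edge of the far rail
def edge(cols,r0,r1,sgn):
    out=[]
    for x in cols:
        col=cv2.GaussianBlur(g,(3,3),0)[r0(x):r1(x),x].astype(float); d=sgn*np.diff(col); k=d.argmax(); out.append((x,r0(x)+k+.5))
    return np.array(out)
n=edge(range(190,400,4),lambda x:int(209-(x-181)*8/230),lambda x:int(220-(x-181)*8/230),1)
p=plane(c,n,.044)[:,:2]; 
k,m=np.polyfit(p[:,1],p[:,0],1)
for _ in range(3):
    r=p[:,0]-(k*p[:,1]+m); q=abs(r)<max(.001,1.5*np.median(abs(r))); k,m=np.polyfit(p[q,1],p[q,0],1)
print('near outer top edge x=',k,'*y+',m,'ang',np.degrees(np.arctan(-k)),q.sum())
E
```

```text
edges [[0.6457, -0.1711], [0.5891, -0.1719], [0.6451, -0.2022], [0.5884, -0.2028], [0.6458, -0.2817], [0.589, -0.2832]]
mid [ 0.6171 -0.187   0.008 ]
left [ 0.617024   -0.10728854  0.044     ] right [ 0.61923698 -0.23891846  0.044     ]
len 0.03554433320479284 ang 0.18626271285941481
len 0.03606192105722569 ang 1.8116789222563527
[[ 0.6565 -0.0435  0.044 ]
 [ 0.6633 -0.3291  0.044 ]
 [ 0.5761 -0.0452  0.044 ]
 [ 0.5803 -0.3323  0.044 ]]
0.28563905221930214 1.377710297164814
0.2871310987880859 0.8307707746055071
near outer top edge x= -0.018749413814500862 *y+ 0.5717542236329489 ang 1.074136424220552 39
```

The track is turned 1.07°, with the mid mark at (0.618, -0.187), the right mark at (0.6195, -0.267) and riser_right at (0.619, -0.239). The blue cable passes visibly through the block and rail, so it looks like mere decoration. Fingers stay 3 mm off it. I go down over riser_right.

Emit:
arm_command --pt "0.016 -0.07 -0.03 0.0175" --pt "0.031 -0.141 -0.08 0.0175" --pt "0.031 -0.141 -0.16 0.0175" --pt "0.031 -0.141 -0.24 0.0175" --pt "0.031 -0.141 -0.3 0.0175" --pt "0.031 -0.141 -0.35 0.0175" --pt "0.031 -0.141 -0.39 0.0175" --pt "0.031 -0.141 -0.39 0.0175"

```text
time: 5.25
tool_pos: [0.6153, -0.2338, 0.013]
ee_rot: [-3.136, 0.01, 0.028]
wrist_force: [-1.7, 1.0, -0.9]
width: 0.0941
finger_force: 0.0
```

Emit:
arm_command --pt "0 0 0 0" --pt "0 0 0 0" --pt "0 0 0 0" --pt "0 0 0 0" --pt "0 0 0 0" --pt "0 0 0 0" --pt "0 0 0 0" --pt "0 0 0 0" --claw 1

```text
time: 5.92
tool_pos: [0.6191, -0.2362, 0.0197]
ee_rot: [3.141, -0.0, 0.026]
wrist_force: [0.4, 0.1, -0.6]
width: 0.0438
finger_force: 0.0
```

Emit:
arm_command --pt "0 0 0 -0.003" --pt "0 0 0 -0.003" --pt "0 0 0 -0.003" --pt "0 0 0 -0.003" --pt "0 0 0 -0.003"

```text
time: 6.33
tool_pos: [0.619, -0.2365, 0.0193]
ee_rot: [3.141, 0.0, 0.02]
wrist_force: [-0.3, -0.6, -0.2]
width: 0.0295
finger_force: 30.0
```

Emit:
arm_command --pt "0 -0.008 0 0" --pt "0 -0.018 0 0" --pt "0.001 -0.028 0 0" --pt "0.001 -0.038 0 0" --pt "0.001 -0.048 0 0" --pt "0.001 -0.056 0 0" --pt "0.001 -0.0605 0 0" --pt "0.001 -0.0605 0 0"

```text
time: 7.0
tool_pos: [0.6195, -0.2675, 0.0194]
ee_rot: [3.141, -0.0, 0.019]
wrist_force: [0.8, 0.2, -0.0]
width: 0.0298
finger_force: 30.0
```

Emit:
arm_command --pt "0 0 0 0" --pt "0 0 0 0" --pt "0 0 0 0" --pt "0 0 0 0"

```text
time: 7.33
tool_pos: [0.6195, -0.2668, 0.0194]
ee_rot: [3.141, 0.0, 0.02]
wrist_force: [0.4, -1.3, -1.0]
width: 0.0298
finger_force: 30.0
```

Now open, rise and check.

Emit:
arm_command --pt "0 0 0 0" --pt "0 0 0 0" --pt "0 0 0 0" --pt "0 0 0 0" --pt "0 0 0 0" --pt "0 0 0 0" --claw 0

```text
time: 7.83
tool_pos: [0.6196, -0.2663, 0.0194]
ee_rot: [-3.142, -0.0, 0.02]
wrist_force: [0.8, -0.2, -0.4]
width: 0.0663
finger_force: 0.0
```

Emit:
arm_command --pt "0 0 0.04 0" --pt "0 0 0.12 0" --pt "0 0 0.2 0" --pt "-0.02 0.08 0.28 0" --pt "-0.02 0.14 0.34 0" --pt "-0.02 0.14 0.34 0" --pt "-0.02 0.14 0.34 0" --pt "-0.02 0.14 0.34 0"

```text
time: 8.5
tool_pos: [0.6097, -0.1965, 0.1893]
ee_rot: [3.14, -0.001, 0.021]
wrist_force: [0.5, -1.2, -0.1]
width: 0.0939
finger_force: 0.0
```

```bash
python3 - <<'E'
from h import *
c=cam('wrist'); im=robot.snapshot('wrist')[:,:,::-1]; cv2.imwrite('pics/w4.png',im); np.savez('w4.npz',E=c[2])
o=robot.get_obs(); print(o['tool_pos'],o['ee_rot'])
t=np.array([-.0187,1]); m=np.array([.618,-.1868])
P=[[*(m+s*t),.044] for s in(.08,0,-.08)]; u=proj(c,P); print(u.round(1))
x,y=u[1].astype(int); x0,y0=x-100,y-55
cv2.imwrite('pics/w4c.png',cv2.resize(im[y0:y0+120,x0:x0+200],None,fx=4,fy=4,interpolation=cv2.INTER_CUBIC)); print(x0,y0)
E
```

```text
[ 0.60893886 -0.19693915  0.18723215] [-3.14154394e+00  2.81849892e-03  1.97741125e-02]
[[201.4 187.4]
 [272.  187.4]
 [342.7 187.6]]
171 132
```

View pics/w4c.png

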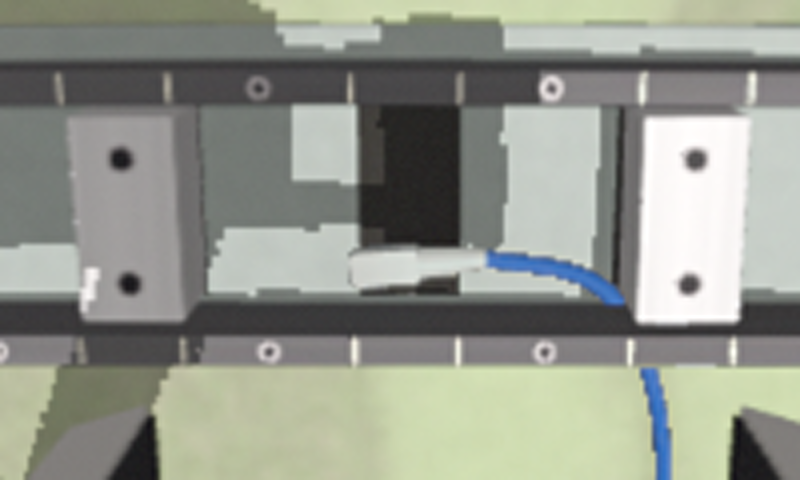

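The crop shows riser_right with hole mid at (692,221) against its mark ticks at 690. That is within 1 mm and square, like riser_left. The cable passes through the rail and has not changed, so it is decoration. Now back to the rack.

Emit:
arm_command --pt "-0.02 0.08 0.02 0.05" --pt "-0.04 0.16 0.02 0.11" --pt "-0.06 0.24 0.02 0.17" --pt "-0.08 0.32 0.02 0.23" --pt "-0.1 0.4 0.02 0.28" --pt "-0.12 0.48 0.02 0.34" --pt "-0.14 0.56 0.02 0.4" --pt "-0.16 0.64 0.02 0.46"

```text
time: 9.22
tool_pos: [0.5282, 0.1237, 0.1956]
ee_rot: [-3.138, 0.004, 0.985]
wrist_force: [0.7, 0.2, 0.4]
width: 0.0939
finger_force: 0.0
```

Emit:
arm_command --pt "-0.015 0.07 0 0.05" --pt "-0.025 0.14 0 0.11" --pt "-0.035 0.2 0 0.144" --pt "-0.036 0.222 -0.05 0.144" --pt "-0.036 0.222 -0.1 0.144" --pt "-0.036 0.222 -0.14 0.144" --pt "-0.036 0.222 -0.14 0.144" --pt "-0.036 0.222 -0.14 0.144"

```text
time: 9.88
tool_pos: [0.5102, 0.233, 0.1253]
ee_rot: [-3.135, 0.005, 1.282]
wrist_force: [0.2, 0.7, 0.7]
width: 0.0935
finger_force: 0.0
```

```bash
python3 - <<'E'
from h import *
o=robot.get_obs(); print(o['time'],o['tool_pos'],o['ee_rot'])
E
```

```text
9.8833 [0.51016303 0.23296707 0.12531356] [-3.13537137  0.00504498  1.28156294]
```

Emit:
arm_command --pt "0 0 -0.06 0" --pt "0 0 -0.11 0" --pt "0 0 -0.11 0" --pt "0 0 -0.11 0" --pt "0 0 -0.11 0"

```text
time: 10.3
tool_pos: [0.513, 0.2345, 0.0764]
ee_rot: [3.139, -0.002, 1.282]
wrist_force: [-0.8, 0.0, 1.4]
width: 0.094
finger_force: 0.0
```

Emit:
arm_command --pt "-0.002 0 -0.05 0.002" --pt "-0.002 0 -0.09 0.002" --pt "-0.002 0 -0.12 0.002" --pt "-0.002 0 -0.12 0.002" --pt "-0.002 0 -0.12 0.002" --pt "-0.002 0 -0.12 0.002"

```text
time: 10.8
tool_pos: [0.5124, 0.2351, 0.017]
ee_rot: [3.138, -0.003, 1.287]
wrist_force: [1.4, -0.3, 0.4]
width: 0.0937
finger_force: 0.0
```

Emit:
arm_command --pt "0 0 0 0" --pt "0 0 0 0" --pt "0 0 0 0" --pt "0 0 0 0" --pt "0 0 0 0" --pt "0 0 0 0" --pt "0 0 0 0" --claw 1

```text
time: 11.38
tool_pos: [0.5107, 0.2346, 0.0146]
ee_rot: [3.141, -0.0, 1.287]
wrist_force: [-0.8, -0.5, 0.9]
width: 0.0598
finger_force: 30.0
```

Emit:
arm_command --pt "0 0 0.02 0" --pt "0 0 0.05 0" --pt "0 0 0.09 0" --pt "0 0 0.14 0" --pt "0 0 0.19 0" --pt "0 -0.03 0.2 0.03" --pt "-0.01 -0.08 0.2 0.06" --pt "-0.02 -0.14 0.2 0.1"

```text
time: 12.05
tool_pos: [0.5008, 0.165, 0.1157]
ee_rot: [3.14, -0.001, 1.503]
wrist_force: [1.3, -0.8, -1.9]
width: 0.0602
finger_force: 30.0
```

Emit:
arm_command --pt "-0.01 -0.06 0 0.02" --pt "-0.02 -0.13 0 0.04" --pt "-0.03 -0.2 0 0.044" --pt "-0.04 -0.26 0 0.044" --pt "-0.046 -0.31 -0.02 0.044" --pt "-0.046 -0.33 -0.04 0.044" --pt "-0.046 -0.33 -0.06 0.044" --pt "-0.046 -0.33 -0.08 0.044"

```text
time: 12.72
tool_pos: [0.4773, -0.0, 0.0734]
ee_rot: [-3.141, -0.001, 1.588]
wrist_force: [-0.1, -0.9, -1.8]
width: 0.0599
finger_force: 30.0
```

Emit:
arm_command --pt "0 0 -0.03 0" --pt "0 0 -0.05 0" --pt "0 0 -0.05 0" --pt "0 0 -0.05 0"

```text
time: 13.05
tool_pos: [0.4768, 0.0008, 0.0483]
ee_rot: [-3.139, -0.001, 1.59]
wrist_force: [0.1, 0.3, -1.1]
width: 0.06
finger_force: 30.0
```

Emit:
arm_command --pt "0 0 -0.03 0" --pt "0 0 -0.055 0" --pt "0 0 -0.07 0" --pt "0 0 -0.076 0" --pt "0 0 -0.08 0" --pt "0 0 -0.082 0" --pt "0 0 -0.083 0" --pt "0 0 -0.083 0"

```text
time: 13.72
tool_pos: [0.4781, -0.0005, 0.0085]
ee_rot: [3.14, 0.0, 1.589]
wrist_force: [-0.1, -1.0, -1.4]
width: 0.0599
finger_force: 30.0
```

Emit:
arm_command --pt "0 0 -0.001 0" --pt "0 0 -0.002 0" --pt "0 0 -0.003 0" --pt "0 0 -0.004 0" --pt "0 0 -0.004 0"

```text
time: 14.13
tool_pos: [0.4778, -0.0005, 0.0066]
ee_rot: [3.141, 0.0, 1.589]
wrist_force: [-1.2, -0.4, 3.0]
width: 0.0597
finger_force: 30.0
```

The z-force reads +3 N, so the block is on the bench. I let go, rise and turn 90°.

Emit:
arm_command --pt "0 0 0 0" --pt "0 0 0 0" --pt "0 0 0 0" --pt "0 0 0 0" --pt "0 0 0 0" --pt "0 0 0 0" --claw 0

```text
time: 14.63
tool_pos: [0.4776, -0.0004, 0.0058]
ee_rot: [3.141, -0.0, 1.589]
wrist_force: [-0.1, -0.9, -0.4]
width: 0.0931
finger_force: 0.0
```

Emit:
arm_command --pt "0 0 0.06 0" --pt "0 0 0.12 0" --pt "0 0 0.2 -0.03" --pt "0 0 0.24 -0.09" --pt "0 0 0.24 -0.15" --pt "0 0 0.24 -0.21" --pt "0 0 0.24 -0.26" --pt "0 0 0.24 -0.32"

```text
time: 15.3
tool_pos: [0.4776, -0.0004, 0.1261]
ee_rot: [3.141, -0.0, 0.914]
wrist_force: [0.6, 0.0, -0.3]
width: 0.0939
finger_force: 0.0
```

Emit:
arm_command --pt "0 0 0 -0.06" --pt "0 0 0 -0.12" --pt "0 0 0 -0.18" --pt "0 0 0 -0.24" --pt "0 0 0 -0.3" --pt "0 0 0 -0.36" --pt "0 0 0 -0.42" --pt "0 0 0 -0.43"

```text
time: 15.97
tool_pos: [0.4775, -0.0004, 0.1258]
ee_rot: [3.142, 0.0, 0.014]
wrist_force: [-0.2, -0.4, -0.6]
width: 0.094
finger_force: 0.0
```

Emit:
arm_command --pt "0 0 0 0" --pt "0 0 0 0" --pt "0 0 0 0"

```text
time: 16.22
tool_pos: [0.4775, -0.0004, 0.1258]
ee_rot: [3.142, 0.0, 0.019]
wrist_force: [0.5, 0.4, 0.9]
width: 0.0937
finger_force: 0.0
```

```bash
python3 - <<'E'
from h import *
c=cam('wrist'); im=robot.snapshot('wrist')[:,:,::-1]; cv2.imwrite('pics/w5.png',im); np.savez('w5.npz',E=c[2])
o=robot.get_obs(); print(o['time'],o['tool_pos'],o['ee_rot'])
g=cv2.cvtColor(im,cv2.COLOR_BGR2GRAY); u=proj(c,[[.4778+s,0,.036] for s in(.018,-.018)])
q=[dot(g,p,6) for p in u]; P=plane(c,q,.036); print(u.round(1),np.round(q,1),P.round(4),P.mean(0)); d=P[0]-P[1]; print(np.degrees(np.arctan2(d[1],d[0])),np.linalg.norm(d))
E
```

```text
16.2667 [ 4.77534909e-01 -4.12870035e-04  1.25854929e-01] [3.14150184e+00 8.56565584e-05 1.92087727e-02]
[[280.4 190.1]
 [279.7 226.2]] [[282.4 189.5]
 [281.5 224.9]] [[ 0.4964 -0.0019  0.036 ]
 [ 0.4612 -0.0017  0.036 ]] [ 0.47875958 -0.00181091  0.036     ]
-0.3807994819784973 0.035211074125468464
```

Comparing camera with TCP for the known block gives a wrist-camera bias of about (+1.1, -1.3) mm. So the true mid mark is at about (0.617, -0.1855). I take the block by its long sides.

Emit:
arm_command --pt "0 0 -0.06 0" --pt "0 0 -0.12 0" --pt "0 0 -0.17 0" --pt "0 0 -0.21 0" --pt "0 0 -0.228 0" --pt "0 0 -0.228 0" --pt "0 0 -0.228 0"

```text
time: 16.85
tool_pos: [0.4778, -0.0005, 0.0123]
ee_rot: [3.141, -0.0, 0.019]
wrist_force: [0.5, 0.6, 0.1]
width: 0.0941
finger_force: 0.0
```

Emit:
arm_command --pt "0 0 0 0" --pt "0 0 0 0" --pt "0 0 0 0" --pt "0 0 0 0" --pt "0 0 0 0" --pt "0 0 0 0" --pt "0 0 0 0" --pt "0 0 0 0" --claw 1

```text
time: 17.52
tool_pos: [0.4776, -0.0004, 0.0119]
ee_rot: [3.142, -0.0, 0.019]
wrist_force: [-0.1, 0.5, -0.5]
width: 0.0441
finger_force: 0.0
```

Emit:
arm_command --pt "0 0 0 0" --pt "0 0 0 0" --pt "0 0 0 0" --pt "0 0 0 0" --pt "0 0 0 0"

```text
time: 17.93
tool_pos: [0.4775, -0.0003, 0.0118]
ee_rot: [-3.142, 0.0, 0.019]
wrist_force: [-0.1, 0.8, -0.5]
width: 0.0301
finger_force: 30.0
```

Emit:
arm_command --pt "0 0 0.03 0" --pt "0 0 0.09 0" --pt "0 0 0.16 0" --pt "0.03 -0.04 0.22 0" --pt "0.07 -0.09 0.22 0" --pt "0.11 -0.14 0.22 0" --pt "0.15 -0.2 0.22 0" --pt "0.19 -0.25 0.22 0"

```text
time: 18.6
tool_pos: [0.573, -0.1272, 0.1214]
ee_rot: [3.141, 0.001, 0.018]
wrist_force: [0.1, 0.0, -1.3]
width: 0.03
finger_force: 30.0
```

Emit:
arm_command --pt "0.04 -0.06 0 0" --pt "0.07 -0.1 0 0" --pt "0.085 -0.115 0 0" --pt "0.089 -0.12 0 0" --pt "0.089 -0.12 -0.02 0" --pt "0.089 -0.12 -0.05 0" --pt "0.089 -0.12 -0.07 0" --pt "0.089 -0.12 -0.07 0"

```text
time: 19.27
tool_pos: [0.6142, -0.1835, 0.0827]
ee_rot: [-3.139, 0.007, 0.02]
wrist_force: [-0.3, 1.0, -2.0]
width: 0.0296
finger_force: 30.0
```

Emit:
arm_command --pt "0 0 0 0" --pt "0 0 0 0" --pt "0 0 0 0" --pt "0 0 0 0" --pt "0 0 0 0" --pt "0 0 0 0"

```text
time: 19.77
tool_pos: [0.6173, -0.1855, 0.0875]
ee_rot: [3.141, -0.001, 0.019]
wrist_force: [0.1, 0.6, -2.3]
width: 0.0298
finger_force: 30.0
```

```bash
python3 - <<'E'
from h import *
c=cam('wrist'); im=robot.snapshot('wrist')[:,:,::-1]; cv2.imwrite('pics/w6.png',im); np.savez('w6.npz',E=c[2])
o=robot.get_obs(); print(o['time'],o['tool_pos'],o['ee_rot'])
u=proj(c,[[.617,-.1855,.044]])[0]; print(u)
x0,y0=int(u[0])-130,int(u[1])-90
cv2.imwrite('pics/w6c.png',cv2.resize(im[y0:y0+180,x0:x0+260],None,fx=3,fy=3,interpolation=cv2.INTER_CUBIC)); print(x0,y0)
E
```

```text
19.8167 [ 0.61726023 -0.18550716  0.0873531 ] [ 3.14121683e+00 -6.91267113e-04  1.85271767e-02]
[280.21385013 225.83569051]
150 135
```

View pics/w6c.png

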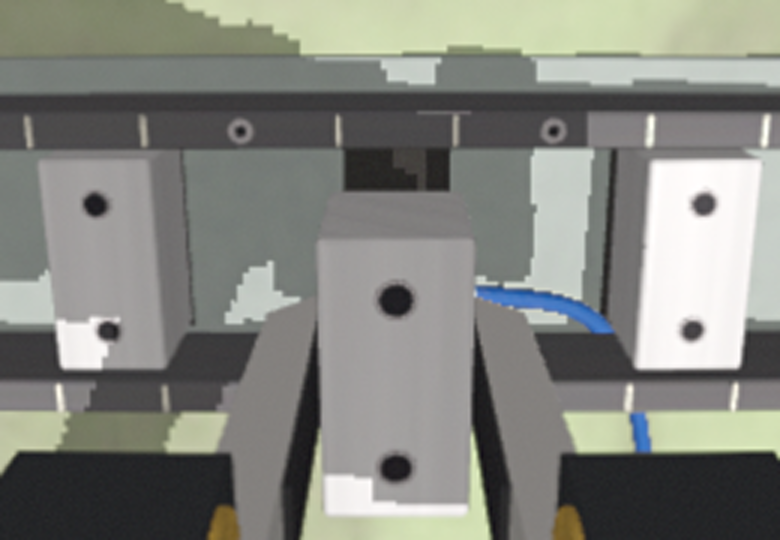

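The held block's hole column (396) lines up with the middle ticks (338/456, mid 397). I lower it.

Emit:
arm_command --pt "0 0 -0.02 0" --pt "0 0 -0.045 0" --pt "0 0 -0.065 0" --pt "0 0 -0.085 0" --pt "0 0 -0.1 0" --pt "0 0 -0.11 0" --pt "0 0 -0.11 0" --pt "0 0 -0.11 0"

```text
time: 20.48
tool_pos: [0.6169, -0.1854, 0.0314]
ee_rot: [-3.141, 0.001, 0.019]
wrist_force: [-0.6, -0.3, -1.9]
width: 0.0299
finger_force: 30.0
```

Emit:
arm_command --pt "0 0 -0.006 0" --pt "0 0 -0.011 0" --pt "0 0 -0.015 0" --pt "0 0 -0.018 0" --pt "0 0 -0.02 0" --pt "0 0 -0.021 0" --pt "0 0 -0.021 0" --pt "0 0 -0.021 0"

```text
time: 21.15
tool_pos: [0.6171, -0.1854, 0.0215]
ee_rot: [3.141, -0.0, 0.019]
wrist_force: [0.3, 0.3, -2.5]
width: 0.0294
finger_force: 30.0
```

Emit:
arm_command --pt "0 0 -0.001 0" --pt "0 0 -0.002 0" --pt "0 0 -0.003 0" --pt "0 0 -0.004 0" --pt "0 0 -0.004 0" --pt "0 0 -0.004 0"

```text
time: 21.65
tool_pos: [0.6172, -0.1855, 0.0199]
ee_rot: [3.141, -0.0, 0.019]
wrist_force: [-0.6, -0.3, 0.6]
width: 0.0297
finger_force: 30.0
```

The block is seated: its weight is off the gripper and z is at the expected 19.9 mm. I release and rise.

Emit:
arm_command --pt "0 0 0 0" --pt "0 0 0 0" --pt "0 0 0 0" --pt "0 0 0 0" --pt "0 0 0 0" --pt "0 0 0 0" --pt "0 0 0 0" --claw 0

```text
time: 22.23
tool_pos: [0.6171, -0.1854, 0.0194]
ee_rot: [3.142, -0.0, 0.019]
wrist_force: [0.1, 0.3, -0.2]
width: 0.0729
finger_force: 0.0
```

Emit:
arm_command --pt "0 0 0.03 0" --pt "0 0 0.08 0" --pt "0 0 0.15 0" --pt "0 0 0.23 0" --pt "-0.02 0 0.31 0" --pt "-0.02 0 0.34 0" --pt "-0.02 0 0.34 0" --pt "-0.02 0 0.34 0"

```text
time: 22.9
tool_pos: [0.6075, -0.1856, 0.1905]
ee_rot: [3.14, -0.003, 0.019]
wrist_force: [0.3, -0.0, -0.8]
width: 0.0941
finger_force: 0.0
```

Emit:
arm_command --pt "0 0 0 0" --pt "0 0 0 0" --pt "0 0 0 0"

```text
time: 23.15
tool_pos: [0.6061, -0.185, 0.1863]
ee_rot: [-3.14, 0.005, 0.019]
wrist_force: [-0.4, -0.6, -0.1]
width: 0.0936
finger_force: 0.0
```

```bash
python3 - <<'E'
from h import *
c=cam('wrist'); im=robot.snapshot('wrist')[:,:,::-1]; cv2.imwrite('pics/w7.png',im)
o=robot.get_obs(); print(o['time'],o['tool_pos'],o['ee_rot'])
m=np.array([.618,-.1868]); t=np.array([-.0187,1]); n=np.array([1,.0187]); g=cv2.cvtColor(im,cv2.COLOR_BGR2GRAY)
for s in(.08,0,-.08):
    q=[dot(g,proj(c,[[*(m+s*t+k*n),.044]])[0],5) for k in(.018,-.018)]; P=plane(c,q,.044); d=P[0]-P[1]
    print(np.round(q,1).tolist(),P.mean(0).round(4),np.degrees(np.arctan2(d[1],d[0])).round(2),np.linalg.norm(d).round(4))
u=proj(c,[[*m,.044]])[0].astype(int); x0,y0=u[0]-110,u[1]-60
cv2.imwrite('pics/w7c.png',cv2.resize(im[y0:y0+130,x0:x0+200+20],None,fx=3.6,fy=3.6,interpolation=cv2.INTER_CUBIC)); print(x0,y0)
E
```

```text
23.2 [ 0.60628083 -0.18504454  0.18680284] [-3.1399527   0.00394923  0.01856695]
[[210.7, 168.1], [212.7, 199.7]] [ 0.6168 -0.1074  0.044 ] 0.98 0.036
[[282.4, 168.0], [282.4, 199.7]] [ 0.6183 -0.1864  0.044 ] 1.16 0.036
[[356.3, 168.0], [354.4, 199.7]] [ 0.6199 -0.2679  0.044 ] 1.52 0.0361
172 124
```

View pics/w7c.png

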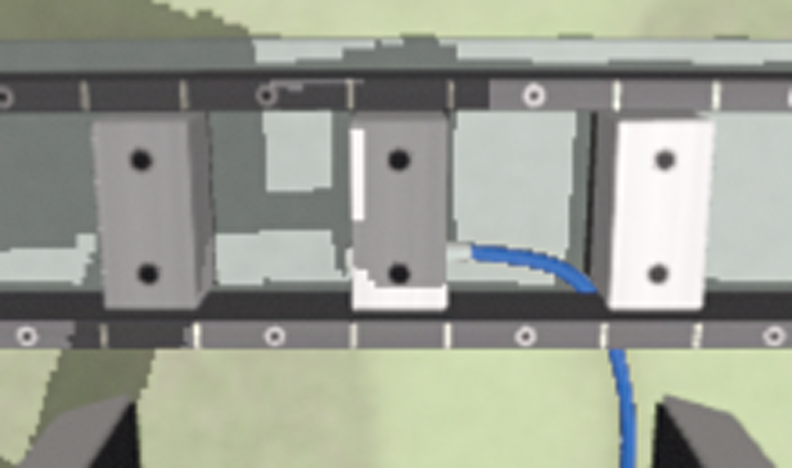

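All three blocks are within about 1 mm of their tick marks and square: hole mids at x = 144, 399 and 661 against ticks at 142, 400 and 658. The gripper is clear, so I hand in.

```bash
python3 -c "
from bench import robot
print(robot.close_job())"
```

```text
the job is handed in; nothing more can be done
None
```

The job is handed in: riser_right is back on its mark and block_b (36 mm) is on the middle mark, regripped by its long sides on the bench; all three blocks measure within about 1 mm and square, after one early trial grip of block_b in the rack that I released without lifting so the slide came first.

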